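# Hold the panel board's spring arm open

## Robot

A 6-joint arm with a two-finger parallel gripper is mounted at the origin on the work surface. World frame = base frame: x ahead of the robot, y to its left, z up, the work surface at z = 0. Lengths are in m, angles in rad, forces in N, time in s.
With the tool pointing down it reaches from about 0.35 to 0.775 m from the base axis. Payload 7.3 kg.
Tool frame: the origin (TCP) lies at the very end of the fingers, on their centre line; the grasp point (between the pads) lies 19 mm behind it; z points along the fingers, x is the direction in which the jaws open and shut, and the axes are right-handed (so a half turn about z gives the same grasp; the last joint's range is limited). The gripper opens to 92 mm and grips with 3 to 60 N. Pads are 19 mm wide; open, the fingers measure 130 mm over their backs; the gripper's body (75 mm by 190 mm) begins 47 mm behind the grasp point.
Start: joints at [-1.274, 0.342, 1.524, -0, 1.275, -0.146], TCP at [0.225, -0.474, 0.227] pointing down, gripper open.
Joint ranges: [-2.53, 2.53], [-0.77, 2.02], [0.04, 2.7], [-1, 4.14], [0.28, 2.66], [-3.11, 3.11]. Speed limits (rad/s): [2.57, 2.57, 3.14, 3.14, 3.14, 3.14].

## Interface

Orientations are given as [roll, pitch, yaw] about the fixed x, y, z axes, in that order (R = Rz(yaw) Ry(pitch) Rx(roll)).
In Python, from cell import observe, read_camera, camera_params, hand_in gives the robot as it stands.
- The arm moves only by the tool apply_moves, never from a script. Its argument "increments" is a list of rows, each an object with "grip": the opening, from 0 (shut) to 1 (fully open); "linear": the shift along the world's x, y, z in mm, a list of three; "turn": the turn, a rotation vector about the world's x, y, z in units of 6 degrees (1.0 is 6 degrees), a list of three. A call has 1 to 10 rows; each row is the pose to reach, as a shift and turn from the pose commanded when the call began; what a row does not reach only later rows make up. A row lasts 1/10 s, in which the tool goes at most 50 mm and 8.59 degrees, less where a joint would pass 70% of its speed; a pose out of reach is approached as far as the arm can. A call with a gripper value outside its range is refused whole. The fingers move at their own pace and stop on an object; "grip_force" is the grip in N (left out, the last holds). Time passes only in rows, so rows that repeat a pose let the fingers close. It gives the time, the measured TCP pose, the force and the opening at its end, in the units of the state.
- observe(): the state, without advancing time (a new reading comes with each control period).
- read_camera(name): name is "scene" or "side" or "wrist"; returns the picture (480x640x3 uint8, red, green, blue); there is no depth.
- camera_params(name): a dict with "camera_matrix" (3x3 intrinsics, pixels), "world_to_cam" (4x4, takes a point from world to camera coordinates); the wrist camera has in their place "hand_eye" (4x4, takes a point from camera to tool coordinates, whose origin is the TCP and whose axes are the tool frame's). Camera axes: x right, y up, looking along -z (the intrinsics and any distortion apply to the point x, -y, -z); pixel columns grow to the right and rows downward; lengths in m; the calibration is good to about 2 mm. A picture is of the moment at which its call begins: read the wrist's pose just before it. camera_params takes no time and is no camera call.
- hand_in(): hands the job in, once; it reports no verdict.
The state is a dict: "time": time; "qpos": joint angles; "qvel": joint speeds; "joint_efforts": joint torques, N m; "tool_pos": TCP position; "tool_rot": TCP orientation; "contact_force": force on the tool from outside, world axes, zero at the start; "torque": the same for the moment, N m; "opening": finger opening in m.
Only numpy, scipy, OpenCV 4.12 (cv2) and the standard library are available. Lean on these libraries where they do the work, as an engineer would, in place of code of your own. Each camera call takes 0.05 s, during which the arm holds its last target.

## Task

On the painter's bench a sprung steel arm keeps a canvas panel down on its plywood board, and the brush-washing can stands on its low wooden stand in the way of the arm's swing. Lift the can by its hoop handle off the stand and set it gently upright on the bare bench close beside, clear of the swing; only then swing the arm away from the panel, over the empty stand, until it is fully against its stop. Finish while the gripper is still holding the arm there against its spring (do not let go), with the panel and everything else on the bench left where it was.

Things in the scene. Friction and masses are not known exactly. Their poses are not given: they have to be found in the camera images.
- pivot (a point): Point on the arm's vertical pivot axis, 67 mm above the bench, with the axes of the fixed plywood board (z up). In this frame the board spans x -45 to 180, y -55 to 245 mm and is 18 mm thick, with 12 mm fences at +x and +y; the pivot body is 38 mm across. The bench around x -90, y -140 mm is bare for 60 mm and out of the arm's swing.
- clamp (a joint): Spring arm, rad: 0 at rest over the panel (pointing 85 deg from the board's x axis), growing counter-clockwise from above to 1.5 at its stop, a pin by the pivot. A spring returns it when let go: 3.3 N at the post to start, about 6 N at the stop. Steel bar 17 mm wide, 62 to 72 mm above the bench, 191 mm long from the axis; a rubber foot under its tip reaches down to 40 mm.
- post (a point): Centre line of the upright round wooden post on the spring arm by which it is swung: 16 mm diameter, 150 mm from the pivot axis, from the bar's top at 72 mm to 135 mm above the bench; this point is 105 mm above the bench. Its x axis points outwards along the arm, y is the direction in which the arm opens, z up.
- can_centre (a point): Centre of the steel brush-washing can, half-way up its closed drum, 80 mm diameter, 85 mm high, about 0.35 kg; its bottom is 42.5 mm below this point. A fixed round-wire hoop handle rises over it. z up, y along the hoop.
- can_grip (a point): Middle of the hoop's straight level top bar, 130 mm above the can's bottom: the bar is 9 mm thick, runs 60 mm along this frame's y axis, with 40 mm of free space under it.
- stand_top (a point): Centre of the top of the fixed round dark wooden stand, 92 mm diameter, 30 mm high, on the bench under the can; the arm passes 10 mm above it once the can is gone.
- panel_centre (a point): Centre of the painted canvas panel lying flat on the board, 170 x 180 x 20 mm, 0.45 kg, its top 38 mm above the bench, under the arm at rest. Stays where it is.
- varnish: Bystander: amber bottle, 52 mm diameter, 115 mm high, standing; origin at the centre of its underside.
- jar: Bystander: lidded jar, 66 mm diameter, 75 mm high, standing; origin at the centre of its underside.
- tube_a: Bystander: metal paint tube lying, 100 x 34 x 16 mm, green band; origin under its centre.
- tube_b: Bystander: metal paint tube lying, 100 x 34 x 16 mm, brown band; origin under its centre.
- brush: Bystander: flat brush lying, 210 mm long, 14 mm high; origin under its middle, bristles to +x.
- knife: Bystander: wooden-handled paint scraper lying, 200 mm long; origin under its middle.
Not all that is in view belongs to the job. Of the things like the part that bears can_centre, leave any that is black or turquoise; of the rest the larger one is meant.

How it is judged:
On the way, in this order (a step that is already met when the one before it is completed fails the run):
1. the can is lifted at least 25 mm off the stand by the gripper, the spring arm still at rest (height (world z) of can_centre above 0.0975 m and contact force between the fingers and can above 0.5 N and value of joint clamp below 0.15 rad), for 0.1 s.
2. the can stands upright on the bench beside the stand, let go, the spring arm still at rest (height (world z) of can_centre below 0.049 m and angle between can_centre's own z axis and vertical below 0.12 rad and linear speed of can below 0.03 m/s and horizontal distance between can_centre and stand_top below 0.35 m and contact force between the fingers and can below 0.1 N and value of joint clamp below 0.15 rad), for 0.2 s.
3. the gripper has the spring arm against its stop (value of joint clamp above 1.44 rad and velocity of joint clamp between -0.1 and 0.1 rad/s and contact force between the fingers and clamp above 2 N and contact force between clamp and can below 0.3 N), for 0.2 s.
At the end, for the whole second after the job is handed in: The gripper holds the spring arm still (2 N or more) at 1.44 of its 1.5 rad or beyond; the can stands upright (0.12 rad), still and let go on the bench within 350 mm of the stand, not touching the arm; the panel is within 15 mm and bystanders within 30 mm of their starts (all of step 3 and height (world z) of can_centre below 0.049 m and angle between can_centre's own z axis and vertical below 0.12 rad and linear speed of can below 0.03 m/s and horizontal distance between can_centre and stand_top below 0.35 m and contact force between the fingers and can below 0.1 N and distance of panel_centre from where it was at the start of the episode below 0.015 m and distance of each of varnish, jar, tube_a, tube_b, brush, knife from where it was at the start of the episode below 0.03 m); the arm keeps its last pose, push and grip.
It fails at once if the can is tipped over (more than 0.6 rad) (angle between can_centre's own z axis and vertical above 0.6 rad).
It fails at once if the can is dropped or banged onto the bench (faster than 0.5 m/s within 8 mm of it) (height (world z) of can_centre below 0.0505 m and linear speed of can above 0.5 m/s).
It fails at once if the panel is pushed out of place (20 mm) (distance of panel_centre from where it was at the start of the episode above 0.02 m).
It fails at once if a bystander is moved more than 40 mm (distance of any of varnish, jar, tube_a, tube_b, brush, knife from where it was at the start of the episode above 0.04 m).
It also fails if it takes over 58 s, if anything falls off the work surface, if the arm or the gripper's body presses on something with over 40 N, if the wrist force passes 120 N, or if a joint passes its speed limit or range.

## Working session

There is one attempt and no reset: what is moved stays moved. The work goes in short steps, Python scripts to look and compute and a tool call to move; the robot and the scene stay as the last step left them, time stands still between calls to the robot, and variables do not carry over. Pictures are saved under pics/ and viewed, and the job is handed in when it is done.

Besides the shell and the picture viewer there is one more tool, called after "Emit:" in YAML: its name, and indented under it one key for each argument. apply_moves: Moves the arm, as the interface text tells. Its arguments: {"type":"object","properties":{"increments":{"type":"array","items":{"type":"object","properties":{"grip":{"type":"number"},"linear":{"type":"array","items":{"type":"number"}},"turn":{"type":"array","items":{"type":"number"}}}}},"grip_force":{"type":"number"}},"required":["increments"]}

```bash
ls; mkdir -p pics; python3 - <<'E'
from cell import *
import cv2,json
import numpy as np
np.set_printoptions(precision=4,suppress=True)
print(observe())
for n in ["scene","side","wrist"]:
    p=camera_params(n);print(n,p)
    cv2.imwrite(f"pics/{n}0.png",read_camera(n)[:,:,::-1])
E
```

```text
pics
{'time': 0.0, 'qpos': array([-1.274 ,  0.3427,  1.525 ,  0.    ,  1.2754, -0.146 ]), 'qvel': array([ 0.001 , -0.0012, -0.0004, -0.0022,  0.0025,  0.0004]), 'joint_efforts': array([ -0.    , -43.1249, -24.4221,   0.0718,   0.0559,  -0.0001]), 'tool_pos': array([ 0.2248, -0.474 ,  0.226 ]), 'tool_rot': array([-3.1414,  0.0016, -1.128 ]), 'contact_force': array([ 1.223 ,  0.2993, -0.5132]), 'torque': array([-0.0002,  0.0312, -0.0131]), 'opening': 0.0916533022082632}
scene {'camera_matrix': array([[605.7779,   0.    , 328.2518],
       [  0.    , 605.7779, 241.6262],
       [  0.    ,   0.    ,   1.    ]]), 'world_to_cam': array([[-0.887 ,  0.4618, -0.0011,  0.5104],
       [-0.2605, -0.4983,  0.8269,  0.0278],
       [ 0.3813,  0.7338,  0.5623, -1.5234],
       [ 0.    ,  0.    ,  0.    ,  1.    ]])}
side {'camera_matrix': array([[621.1558,   0.    , 327.3607],
       [  0.    , 621.1558, 236.8373],
       [  0.    ,   0.    ,   1.    ]]), 'world_to_cam': array([[ 0.9737, -0.2273,  0.0162, -0.5331],
       [ 0.1554,  0.7146,  0.6821, -0.157 ],
       [-0.1666, -0.6616,  0.7311, -1.4258],
       [ 0.    ,  0.    ,  0.    ,  1.    ]])}
wrist {'camera_matrix': array([[370.4897,   0.    , 323.1043],
       [  0.    , 370.4897, 244.6421],
       [  0.    ,   0.    ,   1.    ]]), 'hand_eye': array([[ 1.    , -0.0001, -0.0004,  0.0016],
       [-0.0002, -0.9601, -0.2797, -0.0754],
       [-0.0003,  0.2797, -0.9601, -0.1585],
       [ 0.    ,  0.    ,  0.    ,  1.    ]])}
```

View pics/scene0.png

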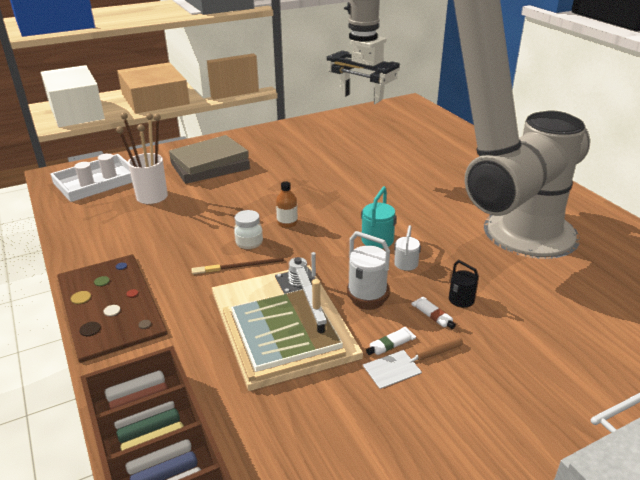

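View pics/side0.png

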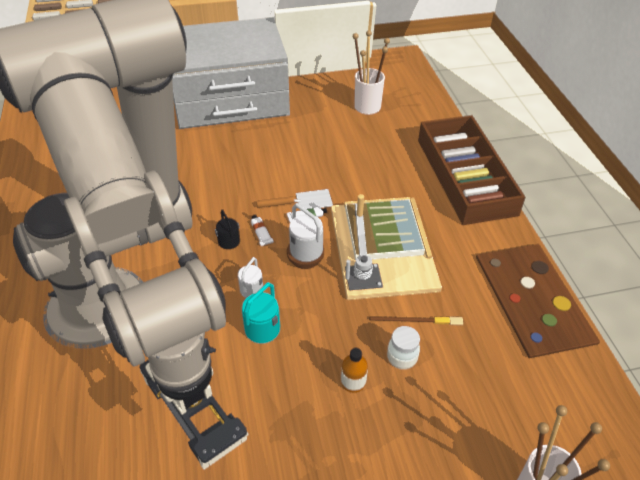

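View pics/wrist0.png

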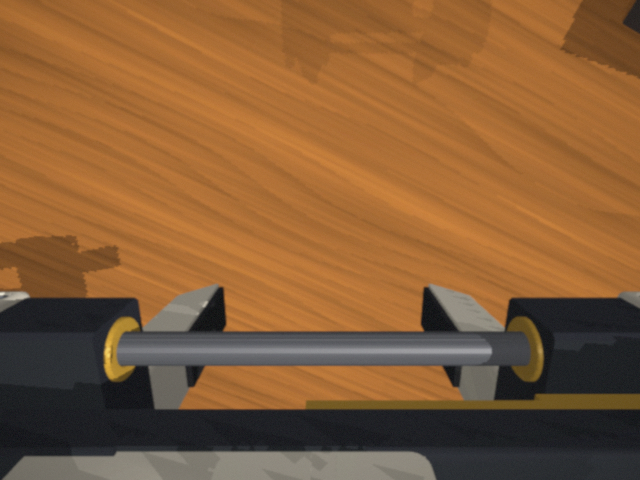

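Cans in the scene view that could be the one: the large white can on the dark stand (368,272), the small white can (407,252), a turquoise can (378,226) and a black can (463,284). I rule out the black and turquoise ones. Of the two left, the larger is the white can on the stand. I'll check that in a close crop.

```bash
python3 - <<'E'
import cv2
a=cv2.imread("pics/scene0.png")[220:400,190:490]
cv2.imwrite("pics/sc_crop.png",cv2.resize(a,(800,480),interpolation=cv2.INTER_CUBIC))
a=cv2.imread("pics/side0.png")[170:410,200:480]
cv2.imwrite("pics/si_crop.png",cv2.resize(a,(700,600),interpolation=cv2.INTER_CUBIC))
E
```

```text
(no output)
```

View pics/sc_crop.png

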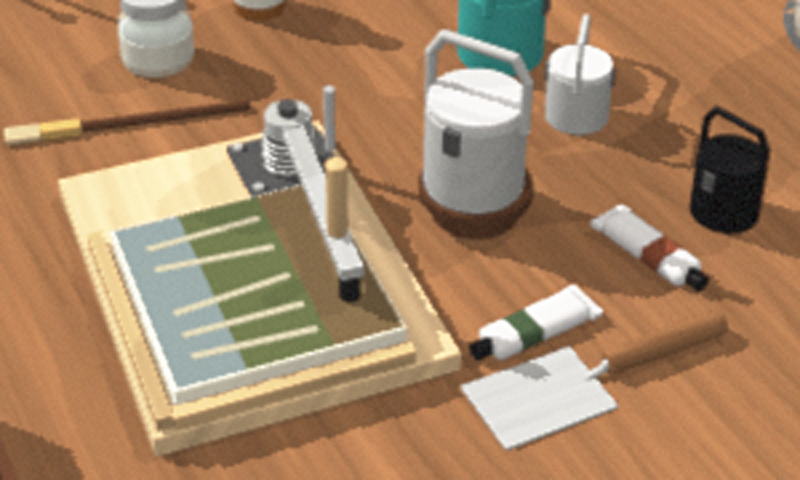

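View pics/si_crop.png

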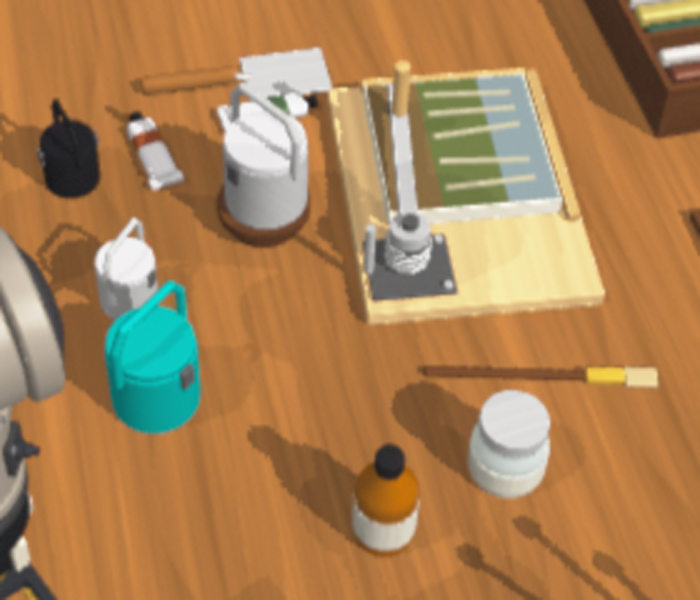

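Crop check: the large white can with the wire hoop stands on the dark round stand (scene about (368,272), side about (306,238)). The board's arm points away from its pivot, and the small white, turquoise and black cans stand apart. The choice is confirmed, so next I'll triangulate the main points.

```bash
cat > h.py <<'E'
import numpy as np, cv2
from scipy.optimize import least_squares
from scipy.spatial.transform import Rotation as R
from cell import *
np.set_printoptions(precision=4,suppress=True)
def P(name,T=None,p=None):
    p=p or camera_params(name)
    if 'world_to_cam' in p: W=p['world_to_cam']
    else: W=np.linalg.inv(T@p['hand_eye'])
    return p['camera_matrix'],W
def tool(o):
    T=np.eye(4);T[:3,:3]=R.from_euler('xyz',o['tool_rot']).as_matrix();T[:3,3]=o['tool_pos'];return T
def proj(KW,X):
    K,W=KW;X=np.atleast_2d(X);c=X@W[:3,:3].T+W[:3,3]
    c=c*[1,-1,-1];u=c@K.T;return u[:,:2]/u[:,2:]
def tri(KWs,uvs):
    f=lambda X:np.concatenate([proj(k,X)[0]-u for k,u in zip(KWs,uvs)])
    r=least_squares(f,[0.5,0,.1]);return r.x,np.abs(r.fun).max()
def ray(KW,uv,z):
    K,W=KW;d=np.linalg.inv(K)@[uv[0],uv[1],1];d=d*[1,-1,-1]
    Rm=W[:3,:3];c=-Rm.T@W[:3,3];d=Rm.T@d;return c+d*(z-c[2])/d[2]
E
python3 - <<'E'
from h import *
S,D=P('scene'),P('side')
sc=lambda x,y:np.array([190+x/2.6667-.3,220+y/2.6667-.3]); si=lambda x,y:np.array([200+x/2.5-.3,170+y/2.5-.3])
for n,a,b in [("hoopA",(440,37),(295,128)),("hoopB",(522,68),(237,93)),("posttop",(336,164),(402,67)),
 ("pivtop",(288,108),(409,222)),("boardNearR(+x,-y)",(62,180),(603,296)),("board(+x,+y)",(156,438),(535,70)),("board(-x,+y)",(460,352),(332,91)),("pintop",(329,89),(371,229)),("panel",(406,328),(365,80)),("panel2",(177,388),(523,76)),("panel3",(109,232),(560,197))]:
    x,e=tri([S,D],[sc(*a),si(*b)]);print(n,x,e)
print("stand",ray(S,sc(476,232),0),ray(D,si(262,243),0))
E
```

```text
hoopA [0.5219 0.0092 0.1555] 1.163766721945251
hoopB [0.4825 0.0681 0.1508] 0.029628583477915527
posttop [0.6475 0.0876 0.1332] 0.03991353555653632
pivtop [ 0.6177 -0.0588  0.0778] 0.06210325248815707
boardNearR(+x,-y) [ 0.7884 -0.134   0.0146] 0.48754133537414646
board(+x,+y) [0.8227 0.1672 0.0208] 0.06182851827657032
board(-x,+y) [0.602  0.1874 0.0166] 1.0312282572452887
pintop [ 0.5799 -0.0625  0.0816] 0.15353943627872013
panel [0.6354 0.1706 0.0407] 0.07022808985914253
panel2 [0.7988 0.1459 0.0367] 0.6329572992011094
panel3 [ 0.7827 -0.0266  0.038 ] 0.5842166461740703
stand [ 0.5133  0.0637 -0.    ] [0.4926 0.01   0.    ]
```

Emit:
apply_moves:
  increments:
    - {"grip": 1,"linear": [137,257,64],"turn": [0,0,8.2]}
    - {"grip": 1,"linear": [137,257,64],"turn": [0,0,8.2]}
    - {"grip": 1,"linear": [137,257,64],"turn": [0,0,8.2]}
    - {"grip": 1,"linear": [137,257,64],"turn": [0,0,8.2]}
    - {"grip": 1,"linear": [137,257,64],"turn": [0,0,8.2]}
    - {"grip": 1,"linear": [137,257,64],"turn": [0,0,8.2]}
    - {"grip": 1,"linear": [137,257,64],"turn": [0,0,8.2]}

```text
time: 0.85
tool_pos: [0.3641, -0.2132, 0.2921]
tool_rot: [-3.141, -0.003, -0.26]
contact_force: [-0.4, -1.1, -0.6]
opening: 0.092
```

Emit:
apply_moves:
  increments:
    - {"grip": 1,"linear": [138,257,10],"turn": [0,0,8.2]}
    - {"grip": 1,"linear": [138,257,10],"turn": [0,0,8.2]}
    - {"grip": 1,"linear": [138,257,10],"turn": [0,0,8.2]}
    - {"grip": 1,"linear": [138,257,10],"turn": [0,0,8.2]}
    - {"grip": 1,"linear": [138,257,10],"turn": [0,0,8.2]}
    - {"grip": 1,"linear": [138,257,10],"turn": [0,0,8.2]}
    - {"grip": 1,"linear": [138,257,10],"turn": [0,0,8.2]}
    - {"grip": 1,"linear": [138,257,10],"turn": [0,0,8.2]}

```text
time: 1.65
tool_pos: [0.4999, 0.0395, 0.3]
tool_rot: [-3.141, 0.002, 0.589]
contact_force: [-0.4, -0.3, -0.3]
opening: 0.0919
```

```bash
cat > snap.py <<'E'
import sys,pickle
from h import *
n=sys.argv[1]; cam=sys.argv[2] if len(sys.argv)>2 else 'wrist'
o=observe();im=read_camera(cam)[:,:,::-1]
cv2.imwrite(f"pics/{n}.png",im);pickle.dump(o,open(f"pics/{n}.pkl","wb"))
print(o['time'],o['tool_pos'],o['tool_rot'],o['contact_force'],o['opening'])
E
python3 snap.py w1
```

```text
1.65 [0.4999 0.0395 0.3   ] [-3.1412  0.0015  0.5895] [-0.3608 -0.2886 -0.264 ] 0.09190639786830719
```

View pics/w1.png

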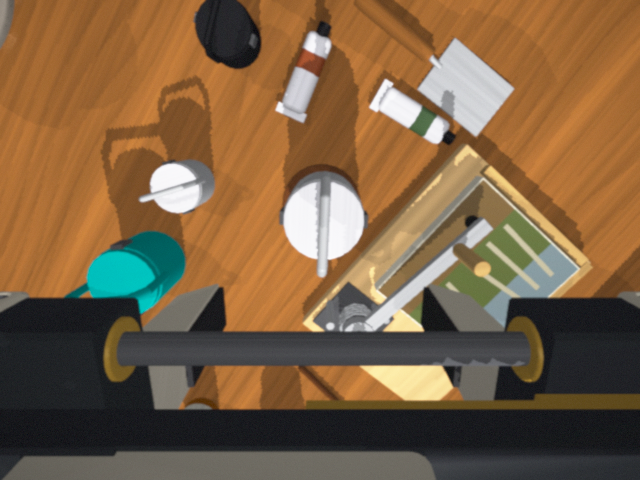

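The wrist view shows the can at (323,215), with its hoop bar running almost vertically from (324,177) to (322,272). The post is at (471,255), and the turquoise can is at lower left. I'll move for a second baseline.

Emit:
apply_moves:
  increments:
    - {"grip": 1,"linear": [-50,-34,0],"turn": [0,0,0]}
    - {"grip": 1,"linear": [-50,-34,0],"turn": [0,0,0]}
    - {"grip": 1,"linear": [-50,-34,0],"turn": [0,0,0]}

```text
time: 2.0
tool_pos: [0.4488, 0.0037, 0.3013]
tool_rot: [3.141, -0.001, 0.585]
contact_force: [0.5, -0.1, 0.2]
opening: 0.0919
```

```bash
python3 snap.py w2; python3 - <<'E'
import cv2
a=cv2.imread("pics/w1.png")[150:300,220:420];b=cv2.imread("pics/w2.png")[150:300,300:500]
import numpy as np
cv2.imwrite("pics/w12.png",cv2.resize(np.vstack([a,b]),(800,1200),interpolation=cv2.INTER_CUBIC)[:, :])
cv2.imwrite("pics/w1c.png",cv2.resize(a,(800,600),interpolation=cv2.INTER_CUBIC))
cv2.imwrite("pics/w2c.png",cv2.resize(b,(800,600),interpolation=cv2.INTER_CUBIC))
E
```

```text
2.0 [0.4488 0.0037 0.3013] [ 3.1408 -0.0005  0.5846] [ 0.4688 -0.1176  0.2253] 0.09189889242774663
```

View pics/w1c.png

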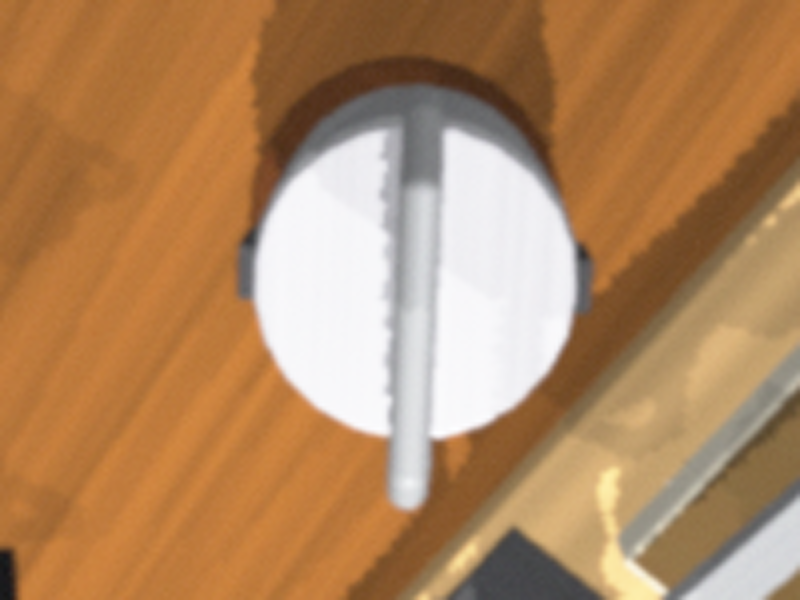

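View pics/w2c.png

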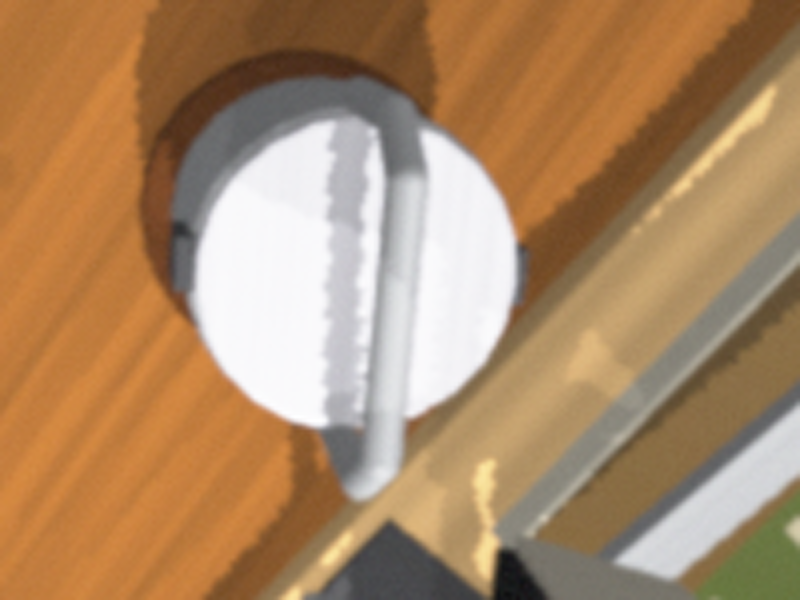

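View pics/w2.png

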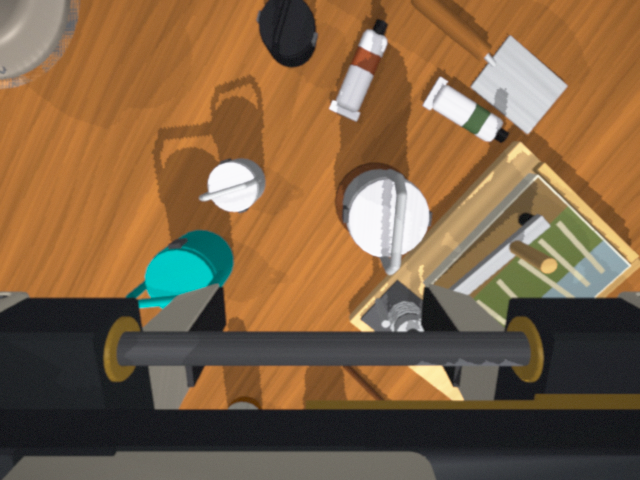

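Both crops show the hoop bar. In w1 its ends are about (325.5,195) and (322,272), in w2 about (401.5,194) and (395.5,269). The post top is at (481,269) in w1 and (549,265) in w2.

```bash
python3 - <<'E'
from h import *
import pickle
A=P('wrist',tool(pickle.load(open('pics/w1.pkl','rb'))));B=P('wrist',tool(pickle.load(open('pics/w2.pkl','rb'))))
S,D=P('scene'),P('side')
c1=lambda x,y:np.array([220+x/4-.4,150+y/4-.4]); c2=lambda x,y:np.array([300+x/4-.4,150+y/4-.4])
pts={}
for n,a,b in [("hB",c1(422,180),c2(404,175)),("hA",c1(408,490),c2(383,475)),("post",(481,269),(549,265)),("lidB",c1(415,275),c2(356,272)),("teal",(132,270),(182,270))]:
    x,e=tri([A,B],[a,b]);pts[n]=x;print(n,x,round(e,2), 'scene',proj(S,x)[0],'side',proj(D,x)[0])
d=pts['hB']-pts['hA'];print(np.degrees(np.arctan2(d[1],d[0])),(pts['hB']+pts['hA'])/2,np.linalg.norm(d))
for h in [.115]:
  print('lid',ray(A,c1(415,266),h),ray(B,c2(356,272),h))
print('teal scene/side lid', tri([S,D],[(379,213),(262,302)]))
E
```

```text
hB [0.4854 0.0633 0.1561] 0.62 scene [383.0574 242.1715] side [296.038  206.4595]
hA [0.5179 0.0094 0.1656] 0.57 scene [355.4866 229.1864] side [314.8274 217.6514]
post [0.6412 0.0848 0.1423] 0.36 scene [317.9234 275.6263] side [358.4517 194.8907]
lidB [0.5004 0.0384 0.1145] 0.75 scene [369.3552 254.8075] side [304.7868 225.6042]
teal [ 0.3491 -0.1659  0.0229] 0.45 scene [378.3798 226.051 ] side [256.4113 330.9551]
121.13285681409197 [0.5016 0.0364 0.1609] 0.06373311090423306
lid [0.4987 0.0409 0.115 ] [0.5007 0.0378 0.115 ]
teal scene/side lid (array([ 0.3695, -0.1358,  0.0828]), np.float64(0.19418698765440467))
```

Emit:
apply_moves:
  increments:
    - {"grip": 1,"linear": [51,32,0],"turn": [0,0,-0.25]}
    - {"grip": 1,"linear": [51,32,0],"turn": [0,0,-0.25]}
    - {"grip": 1,"linear": [51,32,-40],"turn": [0,0,-0.25]}
    - {"grip": 1,"linear": [51,32,-80],"turn": [0,0,-0.25]}
    - {"grip": 1,"linear": [51,32,-110],"turn": [0,0,-0.25]}
    - {"grip": 1,"linear": [51,32,-110],"turn": [0,0,-0.25]}
    - {"grip": 1,"linear": [51,32,-110],"turn": [0,0,-0.25]}

```text
time: 2.75
tool_pos: [0.5018, 0.0376, 0.1914]
tool_rot: [3.141, -0.0, 0.563]
contact_force: [1.2, -0.4, 0.9]
opening: 0.0919
```

```bash
python3 snap.py w3
```

```text
2.75 [0.5018 0.0376 0.1914] [ 3.1414 -0.0004  0.563 ] [ 1.1929 -0.3765  0.87  ] 0.09193448663054922
```

View pics/w3.png

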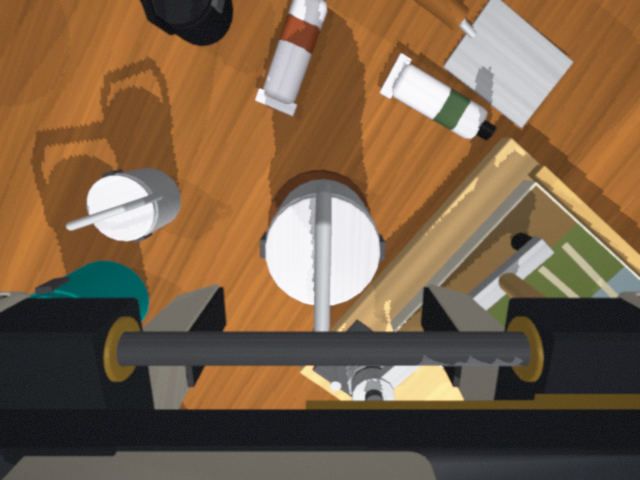

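The hoop bar runs vertically at column 322, mid-way between the fingers (220 and 425), so it is centred and aligned. I'll descend and close.

Emit:
apply_moves:
  increments:
    - {"grip": 1,"linear": [0,0,-25],"turn": [0,0,0]}
    - {"grip": 1,"linear": [0,0,-50],"turn": [0,0,0]}
    - {"grip": 1,"linear": [0,0,-50],"turn": [0,0,0]}
    - {"grip": 0.4,"linear": [0,0,-50],"turn": [0,0,0]}
    - {"grip": 0.4,"linear": [0,0,-50],"turn": [0,0,0]}
    - {"grip": 0.0,"linear": [0,0,-50],"turn": [0,0,0]}
    - {"grip": 0.0,"linear": [0,0,-50],"turn": [0,0,0]}
    - {"grip": 0.0,"linear": [0,0,-50],"turn": [0,0,0]}
    - {"grip": 0.0,"linear": [0,0,-50],"turn": [0,0,0]}
    - {"grip": 0.0,"linear": [0,0,-50],"turn": [0,0,0]}
  grip_force: 30

```text
time: 3.8
tool_pos: [0.501, 0.0376, 0.1408]
tool_rot: [3.142, -0.0, 0.563]
contact_force: [0.6, -0.3, 0.5]
opening: 0.0405
```

Emit:
apply_moves:
  increments:
    - {"grip": 0.0,"linear": [0,0,0],"turn": [0,0,0]}
    - {"grip": 0.0,"linear": [0,0,0],"turn": [0,0,0]}
    - {"grip": 0.0,"linear": [0,0,0],"turn": [0,0,0]}
    - {"grip": 0.0,"linear": [0,0,0],"turn": [0,0,0]}
    - {"grip": 0.0,"linear": [0,0,0],"turn": [0,0,0]}
    - {"grip": 0.0,"linear": [0,0,0],"turn": [0,0,0]}

```text
time: 4.4
tool_pos: [0.501, 0.0377, 0.1407]
tool_rot: [-3.142, -0.0, 0.563]
contact_force: [-0.2, 0.3, 0.0]
opening: 0.0082
```

Emit:
apply_moves:
  increments:
    - {"grip": 0.0,"linear": [0,0,10],"turn": [0,0,0]}
    - {"grip": 0.0,"linear": [0,0,20],"turn": [0,0,0]}
    - {"grip": 0.0,"linear": [0,0,35],"turn": [0,0,0]}
    - {"grip": 0.0,"linear": [0,0,50],"turn": [0,0,0]}
    - {"grip": 0.0,"linear": [0,0,62],"turn": [0,0,0]}
    - {"grip": 0.0,"linear": [0,0,70],"turn": [0,0,0]}
    - {"grip": 0.0,"linear": [0,0,70],"turn": [0,0,0]}
    - {"grip": 0.0,"linear": [0,0,70],"turn": [0,0,0]}

```text
time: 5.2
tool_pos: [0.5007, 0.0376, 0.2106]
tool_rot: [-3.141, 0.0, 0.563]
contact_force: [0.2, -0.3, -5.3]
opening: 0.0079
```

```bash
python3 snap.py s1 scene
```

```text
5.2 [0.5007 0.0376 0.2106] [-3.1414  0.0002  0.5633] [ 0.2185 -0.2714 -5.2718] 0.007897623637176736
```

View pics/s1.png

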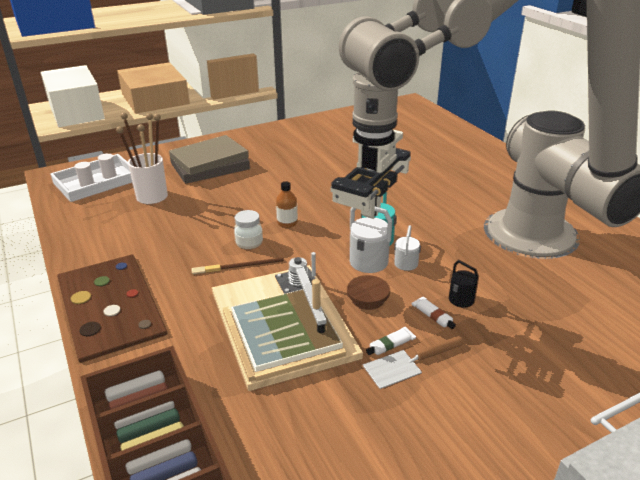

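The can hangs upright at (370,245), the stand at (367,291) is empty, and the spring arm hasn't moved. I'll carry it to the bare spot.

Emit:
apply_moves:
  increments:
    - {"grip": 0.0,"linear": [1,-10,0],"turn": [0,0,0]}
    - {"grip": 0.0,"linear": [2,-32,0],"turn": [0,0,0]}
    - {"grip": 0.0,"linear": [4,-62,0],"turn": [0,0,0]}
    - {"grip": 0.0,"linear": [6,-97,0],"turn": [0,0,0]}
    - {"grip": 0.0,"linear": [8,-132,0],"turn": [0,0,0]}
    - {"grip": 0.0,"linear": [10,-165,0],"turn": [0,0,0]}
    - {"grip": 0.0,"linear": [12,-195,0],"turn": [0,0,0]}
    - {"grip": 0.0,"linear": [13,-215,0],"turn": [0,0,0]}
    - {"grip": 0.0,"linear": [13,-226,0],"turn": [0,0,0]}
    - {"grip": 0.0,"linear": [13,-226,0],"turn": [0,0,0]}

```text
time: 6.25
tool_pos: [0.5135, -0.1899, 0.2101]
tool_rot: [-3.141, 0.001, 0.561]
contact_force: [-0.3, 0.6, -5.1]
opening: 0.0082
```

Emit:
apply_moves:
  increments:
    - {"grip": 0.0,"linear": [0,0,0],"turn": [0,0,0]}
    - {"grip": 0.0,"linear": [0,0,-10],"turn": [0,0,0]}
    - {"grip": 0.0,"linear": [0,0,-28],"turn": [0,0,0]}
    - {"grip": 0.0,"linear": [0,0,-46],"turn": [0,0,0]}
    - {"grip": 0.0,"linear": [0,0,-64],"turn": [0,0,0]}
    - {"grip": 0.0,"linear": [0,0,-78],"turn": [0,0,0]}
    - {"grip": 0.0,"linear": [0,0,-86],"turn": [0,0,0]}
    - {"grip": 0.0,"linear": [0,0,-90],"turn": [0,0,0]}
    - {"grip": 0.0,"linear": [0,0,-90],"turn": [0,0,0]}

```text
time: 7.15
tool_pos: [0.514, -0.1879, 0.1205]
tool_rot: [-3.141, 0.0, 0.564]
contact_force: [0.8, 0.2, -4.5]
opening: 0.008
```

```bash
python3 snap.py s2 scene; python3 snap.py d2 side
```

```text
7.15 [ 0.514  -0.1879  0.1205] [-3.1412  0.0001  0.5639] [ 0.7743  0.2385 -4.5346] 0.007954200936819983
7.2 [ 0.5142 -0.1882  0.121 ] [ 3.1412 -0.0004  0.5636] [ 0.0162  0.3108 -4.0769] 0.007809155697068888
```

View pics/s2.png

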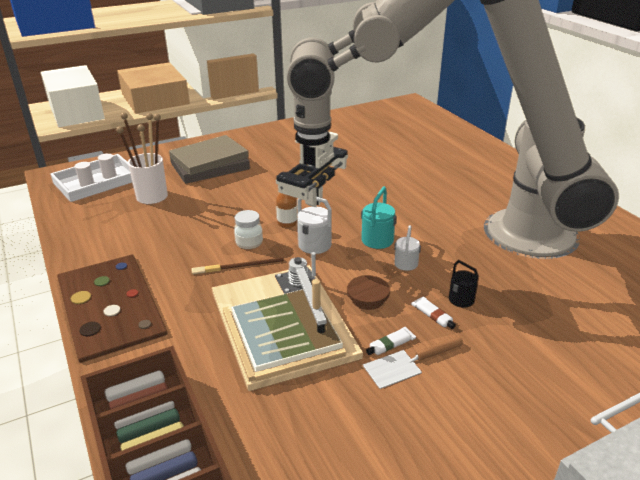

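View pics/d2.png

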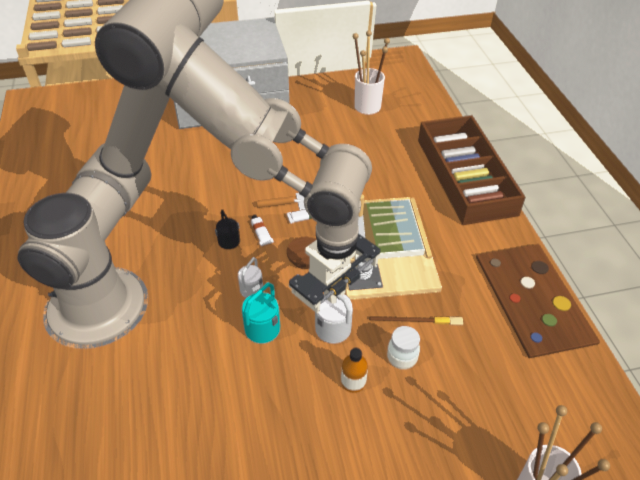

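```bash
python3 - <<'E'
from h import *
print(ray(P('side'),(354,380),0),ray(P('scene'),(286,224),0),ray(P('side'),(404,358),0),ray(P('side'),(370,319),0))
E
```

```text
[ 0.531  -0.3166  0.    ] [ 0.5339 -0.3138  0.    ] [ 0.6503 -0.2884  0.    ] [ 0.6065 -0.1736  0.    ]
```

Emit:
apply_moves:
  increments:
    - {"grip": 0.0,"linear": [0,0,-3],"turn": [0,0,0]}
    - {"grip": 0.0,"linear": [0,0,-6],"turn": [0,0,0]}
    - {"grip": 0.0,"linear": [0,0,-8],"turn": [0,0,0]}
    - {"grip": 0.0,"linear": [0,0,-9],"turn": [0,0,0]}
    - {"grip": 0.0,"linear": [0,0,-9.5],"turn": [0,0,0]}
    - {"grip": 0.0,"linear": [0,0,-9.5],"turn": [0,0,0]}

```text
time: 7.85
tool_pos: [0.5139, -0.1884, 0.1112]
tool_rot: [-3.142, -0.0, 0.563]
contact_force: [-0.4, -0.3, -4.8]
opening: 0.0078
```

Not yet touching, so I'll lower it in small steps.

Emit:
apply_moves:
  increments:
    - {"grip": 0.0,"linear": [0,0,-0.5],"turn": [0,0,0]}
    - {"grip": 0.0,"linear": [0,0,-1],"turn": [0,0,0]}
    - {"grip": 0.0,"linear": [0,0,-1],"turn": [0,0,0]}

```text
time: 8.15
tool_pos: [0.5144, -0.1885, 0.1107]
tool_rot: [3.141, -0.001, 0.563]
contact_force: [0.4, 0.8, -1.9]
opening: 0.0078
```

Emit:
apply_moves:
  increments:
    - {"grip": 0.0,"linear": [0,0,-0.5],"turn": [0,0,0]}
    - {"grip": 0.0,"linear": [0,0,-0.5],"turn": [0,0,0]}

```text
time: 8.35
tool_pos: [0.5144, -0.1885, 0.1107]
tool_rot: [3.14, -0.001, 0.563]
contact_force: [-1.4, 0.6, 5.0]
opening: 0.0081
```

Firm contact with the bench, so I'll release.

Emit:
apply_moves:
  increments:
    - {"grip": 0.1,"linear": [0,0,0],"turn": [0,0,0]}
    - {"grip": 0.2,"linear": [0,0,0],"turn": [0,0,0]}
    - {"grip": 0.4,"linear": [0,0,0],"turn": [0,0,0]}
    - {"grip": 0.6,"linear": [0,0,0],"turn": [0,0,0]}
    - {"grip": 0.6,"linear": [0,0,0],"turn": [0,0,0]}
    - {"grip": 0.6,"linear": [0,0,0],"turn": [0,0,0]}
    - {"grip": 0.6,"linear": [0,0,0],"turn": [0,0,0]}
    - {"grip": 0.6,"linear": [0,0,0],"turn": [0,0,0]}

```text
time: 9.15
tool_pos: [0.514, -0.1884, 0.1097]
tool_rot: [-3.142, -0.0, 0.563]
contact_force: [-0.1, 0.2, 0.2]
opening: 0.0549
```

Emit:
apply_moves:
  increments:
    - {"grip": 0.6,"linear": [0,0,10],"turn": [0,0,0]}
    - {"grip": 0.6,"linear": [0,0,30],"turn": [0,0,0]}
    - {"grip": 0.6,"linear": [0,0,60],"turn": [0,0,0]}
    - {"grip": 0.6,"linear": [0,0,100],"turn": [0,0,0]}
    - {"grip": 0.6,"linear": [0,0,120],"turn": [0,0,0]}
    - {"grip": 0.6,"linear": [0,0,120],"turn": [0,0,0]}

```text
time: 9.75
tool_pos: [0.5155, -0.1891, 0.234]
tool_rot: [3.135, -0.004, 0.563]
contact_force: [-0.1, 1.0, 0.0]
opening: 0.0552
```

```bash
python3 snap.py s3 scene
```

```text
9.75 [ 0.5155 -0.1891  0.234 ] [ 3.1349 -0.0039  0.5634] [-0.0811  1.0081  0.0484] 0.055170123726946574
```

View pics/s3.png

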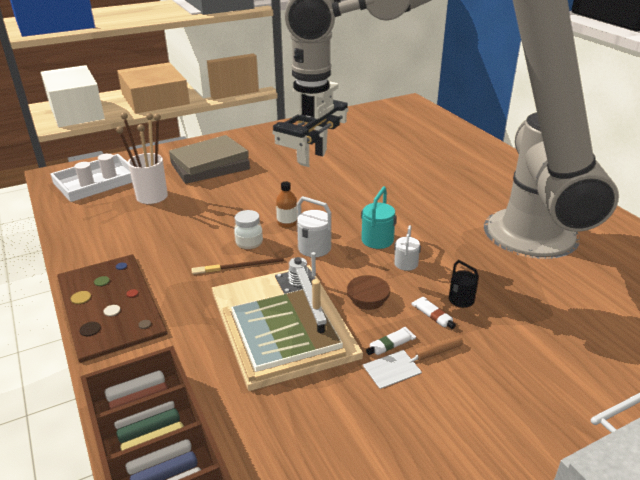

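The can stands upright and free at (314,232), and the spring arm is still at rest. I'll go to a viewing pose short of the post.

Emit:
apply_moves:
  increments:
    - {"grip": 0.6,"linear": [119,216,5],"turn": [0,0,-7.2]}
    - {"grip": 0.6,"linear": [119,216,5],"turn": [0,0,-7.2]}
    - {"grip": 0.6,"linear": [119,216,5],"turn": [0,0,-7.2]}
    - {"grip": 0.6,"linear": [119,216,5],"turn": [0,0,-7.2]}
    - {"grip": 0.6,"linear": [119,216,5],"turn": [0,0,-7.2]}
    - {"grip": 0.6,"linear": [119,216,5],"turn": [0,0,-7.2]}
    - {"grip": 0.6,"linear": [119,216,5],"turn": [0,0,-7.2]}
    - {"grip": 0.6,"linear": [119,216,5],"turn": [0,0,-7.2]}

```text
time: 10.6
tool_pos: [0.6322, 0.0272, 0.2334]
tool_rot: [3.141, 0.002, -0.189]
contact_force: [-0.1, 0.5, 0.1]
opening: 0.0551
```

```bash
python3 snap.py w4
```

```text
10.6 [0.6322 0.0272 0.2334] [ 3.1408  0.0024 -0.1888] [-0.1002  0.5164  0.1274] 0.055052178496622486
```

Emit:
apply_moves:
  increments:
    - {"grip": 0.6,"linear": [-45,10,0],"turn": [0,0,0]}
    - {"grip": 0.6,"linear": [-45,10,0],"turn": [0,0,0]}
    - {"grip": 0.6,"linear": [-45,10,0],"turn": [0,0,0]}

```text
time: 10.95
tool_pos: [0.5871, 0.0364, 0.2352]
tool_rot: [3.141, -0.0, -0.192]
contact_force: [0.2, 0.1, 0.6]
opening: 0.0551
```

```bash
python3 snap.py w5
```

```text
10.95 [0.5871 0.0364 0.2352] [ 3.1413 -0.0003 -0.1915] [0.1941 0.1416 0.6399] 0.055113917522726506
```

View pics/w4.png

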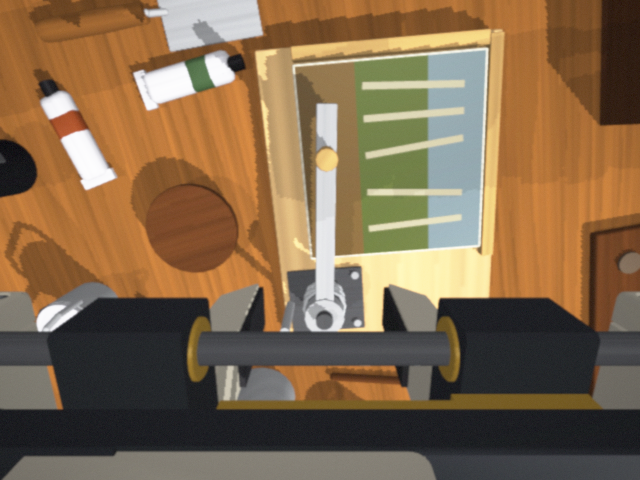

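View pics/w5.png

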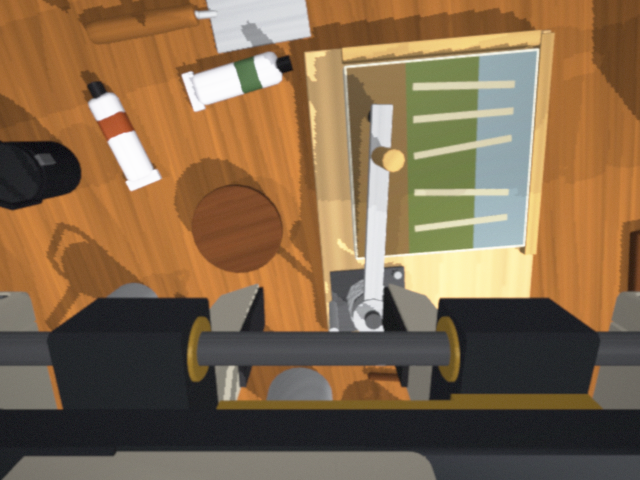

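w4 shows the post top at (327,159), the pivot bolt at (325,319) and the bar running vertically. w5 shows the post top at (394,159.5) and the pivot bolt at (374,319).

```bash
python3 - <<'E'
from h import *
import pickle
A=P('wrist',tool(pickle.load(open('pics/w4.pkl','rb'))));B=P('wrist',tool(pickle.load(open('pics/w5.pkl','rb'))))
S,D=P('scene'),P('side')
print(tri([A,B],[(327,159),(394,159.5)]),ray(A,(327,159),.135),ray(B,(394,159.5),.135))
print(tri([A,B],[(325,319),(374,319)]),ray(A,(325,319),.08),ray(B,(374,319),.08))
print('bar tip',ray(A,(327,104),.072),ray(B,(381,105),.072),'stand',ray(A,(192,229),.03),ray(B,(238,229),.03))
E
```

```text
(array([0.6466, 0.0851, 0.1356]), np.float64(0.03177496278206604)) [0.6466 0.0851 0.135 ] [0.6468 0.0851 0.135 ]
(array([ 0.6178, -0.0608,  0.0805]), np.float64(0.2044167072841674)) [ 0.6178 -0.0608  0.08  ] [ 0.6178 -0.0613  0.08  ]
bar tip [0.6545 0.1241 0.072 ] [0.6533 0.1243 0.072 ] stand [0.5003 0.0368 0.03  ] [0.5008 0.0373 0.03  ]
```

Emit:
apply_moves:
  increments:
    - {"grip": 0.6,"linear": [59,49,0],"turn": [0,0,0]}
    - {"grip": 0.6,"linear": [59,49,0],"turn": [0,0,0]}
    - {"grip": 0.6,"linear": [59,49,-30],"turn": [0,0,0]}
    - {"grip": 0.6,"linear": [59,49,-70],"turn": [0,0,0]}
    - {"grip": 0.6,"linear": [59,49,-110],"turn": [0,0,0]}
    - {"grip": 0.6,"linear": [59,49,-135],"turn": [0,0,0]}
    - {"grip": 0.6,"linear": [59,49,-148],"turn": [0,0,0]}
    - {"grip": 0.6,"linear": [59,49,-148],"turn": [0,0,0]}

```text
time: 11.8
tool_pos: [0.6471, 0.0859, 0.0853]
tool_rot: [3.141, 0.002, -0.191]
contact_force: [-0.2, 0.4, 0.5]
opening: 0.0549
```

Emit:
apply_moves:
  increments:
    - {"grip": 0.0,"linear": [0,0,0],"turn": [0,0,0]}
    - {"grip": 0.0,"linear": [0,0,0],"turn": [0,0,0]}
    - {"grip": 0.0,"linear": [0,0,0],"turn": [0,0,0]}
    - {"grip": 0.0,"linear": [0,0,0],"turn": [0,0,0]}
    - {"grip": 0.0,"linear": [0,0,0],"turn": [0,0,0]}
    - {"grip": 0.0,"linear": [0,0,0],"turn": [0,0,0]}
    - {"grip": 0.0,"linear": [0,0,0],"turn": [0,0,0]}
    - {"grip": 0.0,"linear": [0,0,0],"turn": [0,0,0]}
  grip_force: 30

```text
time: 12.6
tool_pos: [0.6458, 0.087, 0.0872]
tool_rot: [3.141, 0.002, -0.19]
contact_force: [-5.9, 1.3, 4.7]
opening: 0.0154
```

```bash
python3 snap.py w6; python3 - <<'E'
from h import *
o=observe();p=o['tool_pos'][:2];c=np.array([.618,-.061])
v=p-c;print(np.degrees(np.arctan2(v[1],v[0])),np.hypot(*v))
for i in range(1,16):
    for t in [0.1*i]:
        Rm=np.array([[np.cos(t),-np.sin(t)],[np.sin(t),np.cos(t)]]);print(t,((Rm@v+c-p)*1000).round(1),round(np.degrees(t)/6,2))
E
```

```text
12.6 [0.6458 0.087  0.0872] [ 3.1414  0.0023 -0.1904] [-5.9025  1.3274  4.672 ] 0.015448704009527546
79.36650969778945 0.15055244512021898
0.1 [-14.9   2. ] 0.95
0.2 [-30.    2.6] 1.91
0.30000000000000004 [-45.    1.6] 2.86
0.4 [-59.8  -0.9] 3.82
0.5 [-74.3  -4.8] 4.77
0.6000000000000001 [-88.4 -10.2] 5.73
0.7000000000000001 [-101.9  -16.9] 6.68
0.8 [-114.6  -24.9] 7.64
0.9 [-126.4  -34.2] 8.59
1.0 [-137.3  -44.6] 9.55
1.1 [-147.   -56.1] 10.5
1.2000000000000002 [-155.6  -68.5] 11.46
1.3 [-162.9  -81.6] 12.41
1.4000000000000001 [-168.9  -95.4] 13.37
1.5 [-173.4 -109.8] 14.32
```

The post is gripped (opening 15 mm). I'll swing along the arc.

Emit:
apply_moves:
  increments:
    - {"grip": 0.0,"linear": [-7.5,1.2,0],"turn": [0,0,0.48]}
    - {"grip": 0.0,"linear": [-15,2,0],"turn": [0,0,0.95]}
    - {"grip": 0.0,"linear": [-30,2.6,0],"turn": [0,0,1.91]}
    - {"grip": 0.0,"linear": [-45,1.6,0],"turn": [0,0,2.86]}
    - {"grip": 0.0,"linear": [-60,-0.9,0],"turn": [0,0,3.82]}
    - {"grip": 0.0,"linear": [-74.3,-4.8,0],"turn": [0,0,4.77]}
    - {"grip": 0.0,"linear": [-88.4,-10.2,0],"turn": [0,0,5.73]}
    - {"grip": 0.0,"linear": [-101.9,-16.9,0],"turn": [0,0,6.68]}
    - {"grip": 0.0,"linear": [-101.9,-16.9,0],"turn": [0,0,6.68]}

```text
time: 13.55
tool_pos: [0.5435, 0.0714, 0.0873]
tool_rot: [-3.139, -0.001, 0.511]
contact_force: [-0.5, 11.0, 0.6]
opening: 0.0155
```

```bash
python3 snap.py s4 scene
```

```text
13.55 [0.5435 0.0714 0.0873] [-3.1387 -0.0008  0.5113] [-0.4789 10.9663  0.588 ] 0.015523978780135986
```

View pics/s4.png

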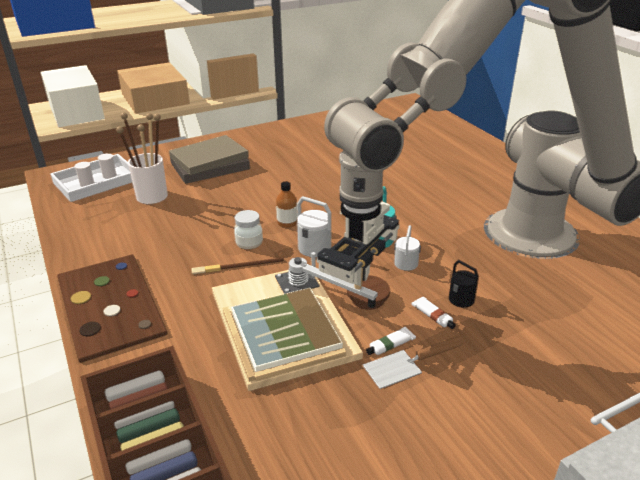

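The arm has swung partway and its bar is over the stand at (370,292). The can, bystanders and panel haven't moved. There is some outward radial force, so I'll widen the radius by 2 mm and go on.

Emit:
apply_moves:
  increments:
    - {"grip": 0.0,"linear": [-13.5,-7,0],"turn": [0,0,0.96]}
    - {"grip": 0.0,"linear": [-25.8,-15.8,0],"turn": [0,0,1.91]}
    - {"grip": 0.0,"linear": [-36.9,-26.3,0],"turn": [0,0,2.87]}
    - {"grip": 0.0,"linear": [-46.7,-38,0],"turn": [0,0,3.82]}
    - {"grip": 0.0,"linear": [-55.4,-50.6,0],"turn": [0,0,4.78]}
    - {"grip": 0.0,"linear": [-62.8,-63.8,0],"turn": [0,0,5.73]}
    - {"grip": 0.0,"linear": [-66,-70.9,0],"turn": [0,0,6.2]}
    - {"grip": 0.0,"linear": [-68.9,-77.8,0],"turn": [0,0,6.69]}
    - {"grip": 0.0,"linear": [-68.9,-77.8,0],"turn": [0,0,6.69]}

```text
time: 14.5
tool_pos: [0.475, -0.0073, 0.0872]
tool_rot: [-3.14, -0.001, 1.21]
contact_force: [-3.9, 7.8, 6.0]
opening: 0.0154
```

```bash
python3 - <<'E'
from h import *
o=observe();v=o['tool_pos'][:2]-[.618,-.061];a=np.arctan2(v[1],v[0]);print(np.degrees(a),a-np.radians(79),np.hypot(*v),o['qpos'])
f=o['contact_force'];print('radial',f[0]*np.cos(a)+f[1]*np.sin(a),'tang',-f[0]*np.sin(a)+f[1]*np.cos(a))
E
```

```text
159.40249667276154 1.4032882937634747 0.1527223513160859 [-0.178   0.4234  1.8437  0.0022  0.8763 -1.3897]
radial 6.4260851878576055 tang -5.936631568613387
```

Emit:
apply_moves:
  increments:
    - {"grip": 0.0,"linear": [-3.4,-6.8,0],"turn": [0,0,0.48]}
    - {"grip": 0.0,"linear": [-4.6,-10.3,0],"turn": [0,0,0.72]}
    - {"grip": 0.0,"linear": [-5.5,-14,0],"turn": [0,0,0.95]}
    - {"grip": 0.0,"linear": [-5.5,-14,0],"turn": [0,0,0.95]}

```text
time: 14.9
tool_pos: [0.4706, -0.0208, 0.0872]
tool_rot: [-3.142, -0.002, 1.309]
contact_force: [-1.0, 8.3, 3.7]
opening: 0.0154
```

```bash
cat > f.py <<'E'
from h import *
o=observe();v=o['tool_pos'][:2]-[.618,-.061];a=np.arctan2(v[1],v[0]);print(np.degrees(a),a-np.radians(79),np.hypot(*v),o['qvel'])
f=o['contact_force'];print('radial',f[0]*np.cos(a)+f[1]*np.sin(a),'tang',-f[0]*np.sin(a)+f[1]*np.cos(a))
E
python3 f.py
```

```text
164.7412997885099 1.4964679862490158 0.15273468482918337 [ 0.0046  0.0012 -0.001  -0.0087  0.0001  0.0258]
radial 3.173329959193932 tang -7.761354933203952
```

Emit:
apply_moves:
  increments:
    - {"grip": 0.0,"linear": [-0.5,-2,0],"turn": [0,0,0.1]}
    - {"grip": 0.0,"linear": [-0.5,-2,0],"turn": [0,0,0.1]}
    - {"grip": 0.0,"linear": [-0.5,-2,0],"turn": [0,0,0.1]}
    - {"grip": 0.0,"linear": [-0.5,-2,0],"turn": [0,0,0.1]}

```text
time: 15.3
tool_pos: [0.4705, -0.0212, 0.0872]
tool_rot: [3.141, -0.004, 1.319]
contact_force: [3.3, 17.4, 3.5]
opening: 0.0157
```

```bash
python3 f.py; python3 snap.py s5 scene;python3 snap.py d5 side; python3 snap.py w7; python3 f.py
```

```text
164.91503019410737 1.4995001538375168 0.15275297930092605 [ 0.0008 -0.0002 -0.001  -0.0028  0.0004 -0.0004]
radial 1.2962416112296236 tang -17.661296267108682
15.3 [ 0.4705 -0.0212  0.0872] [ 3.1415 -0.0044  1.3188] [ 3.3448 17.3901  3.4619] 0.015706909680330148
15.35 [ 0.4705 -0.0212  0.0872] [ 3.1414 -0.0044  1.3189] [ 3.7732 16.0038  2.4287] 0.015610281291907393
15.4 [ 0.4705 -0.0213  0.0872] [ 3.1414 -0.0044  1.3188] [ 2.8402 16.7625  3.7891] 0.015673684017086017
164.9199647092901 1.499586277374445 0.1527152224648623 [ 0.0007 -0.0007  0.0015  0.0016  0.     -0.0017]
radial 2.243202498282737 tang -16.46641601537936
```

View pics/s5.png

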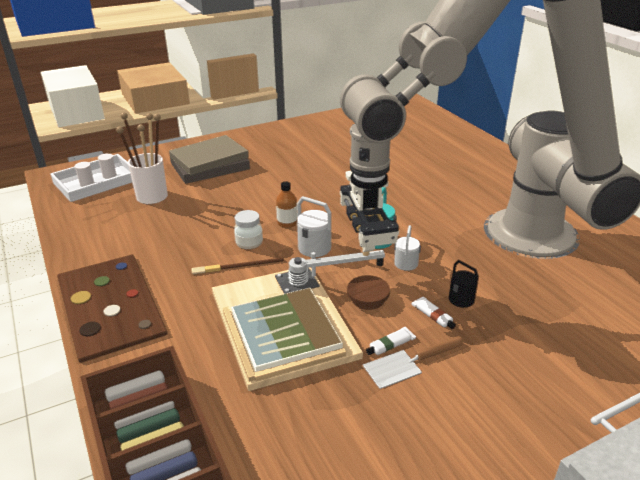

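View pics/d5.png

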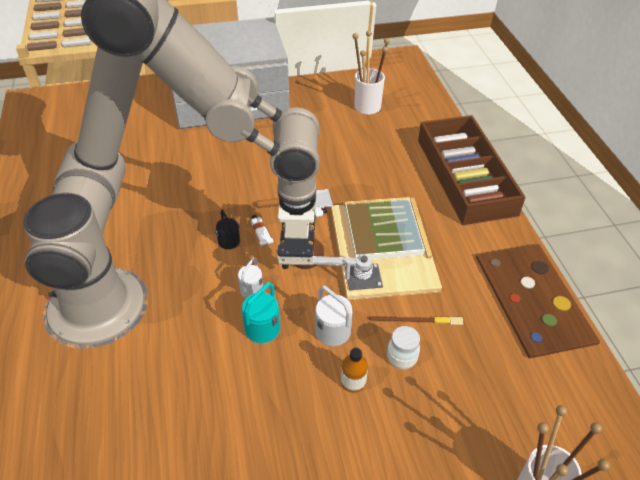

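View pics/w7.png

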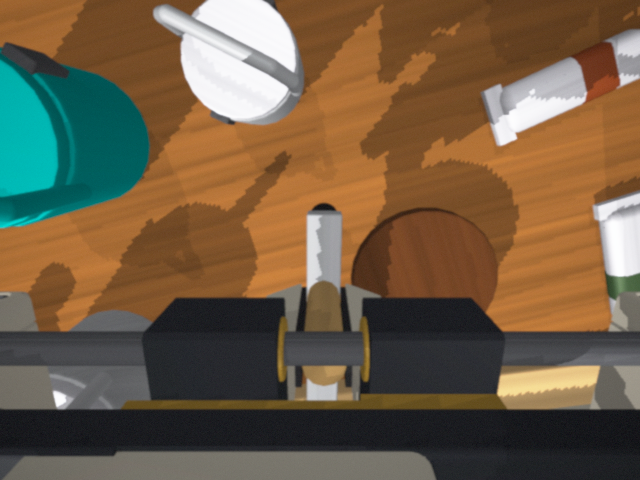

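The bar is against its stop pin and the post is held between the fingers. The last 2 mm push moved the tool only 0.4 mm while the force rose from 8 to 17 N. The can stands upright at scene (314,232), clear of the arm, and nothing else has shifted. I'll hand in.

```bash
python3 -c "
from cell import *
print(hand_in())"
```

```text
the job is handed in; nothing more can be done
None
```

I lifted the large white can by its hoop off the stand and set it upright on the bare bench at about (0.514, -0.188) m. I then gripped the post and swung the spring arm over the empty stand to its stop. I handed the job in at about 15.4 s with the gripper still holding the arm there; `hand_in` gave no verdict.

**Last checks:**
- **Arm at its stop:** the joint angle, worked out from the tool position, is about 1.50 rad. A further 2 mm push moved the tool only 0.4 mm and raised the force from 8 to 17 N. The arm was still when I handed in.
- **Can and surroundings:** by eye in the last scene and side pictures, the can stands upright and free, clear of the arm. The panel and bystanders look unmoved, though I did not measure their shift.
- **Small disagreement:** the swing radius came out at 152.7 mm instead of 150 mm. This gave an outward radial pull of up to about 10 N, which I eased to about 2 N by widening the path.

No check failed.

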